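# Close the ticket printer after a roll change and run the paper in

## Task

The kitchen's order-ticket printer has a new roll in it and stands switched off with its cover ajar. With the fingertips, first press the cover down until it latches shut, then tip the power rocker on, and last press the round feed button, keep it down for two seconds to run the paper through, and let go. Only press: lift and carry nothing, and leave the things round the printer where they are.

Things in the scene. Friction and masses are not known exactly. Their poses are not given: they have to be found in the camera images.
- printer: ticket printer, plastic box 195 (x) x 150 (y) mm, fixed to the table. Origin: centre of its underside, on the table; x to its back, y to its left seen from the front, z up; its front faces the robot, turned up to 0.4 rad. Front third (x -97 to -36 mm): flat control deck 104 mm above the table: left power rocker, middle release key, right feed button. Behind it the cover
- cover (a joint): angle of the cover, rad: 0 latched shut; starts ajar at 0.25 to 0.5 and stays where left. A slab 119 x 150 x 18 mm hinged along its back at x = 88 mm, 120 mm high; shut, its top is 136 mm high and its front edge at x = -33 mm. Over the last 1 cm of the front edge's way down a spring latch must be passed (about 5 N), which then keeps it shut
- cover_hinge (a point): middle of the cover's hinge axis, 120 mm above the table; the axis runs along the printer's y
- cover_press (a point): point on the cover's top, in the middle, 100 mm in front of the hinge and 21 mm behind the front edge, where to press; moves with the cover. Shut, it lies at x = -12 mm, y = 0, 136 mm above the table
- power_rocker (a joint): angle of the power rocker, rad: 0 off (start), 0.32 on; snaps over the middle and stays, takes about 4 N. Rectangular, V-shaped top, 36 (printer's x) x 22 mm, centred at x = -68, y = +50 mm, left on the deck. Off, its end towards the printer's front stands up; on, that end is pressed down
- power_rocker_on_end (a point): point on the rocker's top 4 mm inside the end nearest the printer's front, the end that has to go down; it moves with the rocker: about 115 mm above the table when off, 111 mm when on. The bezel round the rocker is 107 mm above the table
- feed_button (a joint): how far the feed button is pressed, in m: 0 up, 0.004 fully down; springs back. Fully down takes about 5 N
- feed_button_top (a point): middle of the top of the feed button, a round button 22 mm across at x = -68, y = -50 mm, on the right of the deck; 114 mm above the table when up, 110 mm when down. The ring round it is 107 mm above the table
- release_key_top (a point): middle of the top of the cover release key, a ribbed bar 18 x 42 mm in the middle of the deck at x = -59, y = 0 mm, 111 mm above the table. Pressing it opens the latch and the cover springs up again; it dips by itself while the latch is passed. Not to be pressed
- ticket_spike: order spike with slips of paper, 112 x 95 x 127 mm, beside the printer; origin under its centre. Bystander
- olive_jar: glass jar with a dark lid, 64 mm across, 94 mm high, beside the printer; origin under its centre. Bystander
- chilli_shaker: glass shaker with a metal cap, 65 mm across, 100 mm high, beside the printer; origin under its centre. Bystander
- spare_roll: spare roll of ticket paper standing on end, 79 mm across, 80 mm high, beside the printer; origin under its centre. Bystander
- marker: marker pen, 135 mm long, 17 mm thick, lying in front of the printer; origin under its centre. Bystander
- spice_jar: small jar with a red lid, 45 mm across, 106 mm high, behind the printer; origin under its centre. Bystander

How it is judged (in metres and radians):
On the way, in this order (a step that is already met when the one before it is completed fails the run):
1. the cover is pressed down and latched (within 0.02 rad of shut) (value of joint cover below 0.02 rad), for 0.2 s.
2. the power rocker is tipped on (0.28 rad or more), cover still shut (value of joint power_rocker above 0.28 rad and value of joint cover below 0.03 rad), for 0.2 s.
3. the feed button is held down (3 mm or more) for 1.5 s (all of step 2 and value of joint feed_button above 0.003 m), for 1.5 s.
At the end, for the whole second after the job is handed in: the cover is latched shut (within 0.02 rad), the power rocker is on (0.28 rad or more), the feed button is up again (within 1 mm), and no bystander has moved more than 30 mm (value of joint cover below 0.02 rad and value of joint power_rocker above 0.28 rad and value of joint feed_button below 0.001 m); the robot touches nothing.
It fails at once if the power goes on while the cover is not latched shut (value of joint power_rocker above 0.22 rad and value of joint cover above 0.04 rad).
It fails at once if the feed button is pressed while the power is off (value of joint feed_button above 0.002 m and value of joint power_rocker below 0.22 rad).
It fails at once if the cover is pulled further open (value of joint cover above 0.65 rad).
It fails at once if something beside the printer is lifted, carried or knocked away (moved more than 30 mm) (distance of any of ticket_spike, olive_jar, chilli_shaker, spare_roll, marker, spice_jar from where it was at the start of the episode above 0.03 m).
It also fails if it takes over 48 s, if anything falls off the work surface, if the arm or the gripper's body presses on something with over 40 N, if the wrist force passes 120 N, or if a joint passes its speed limit or range.

## Robot

A 6-joint arm with a two-finger parallel gripper is mounted at the origin on a cart in front of the work surface, level with it; the furniture and walls round the work are solid. World frame = base frame: x ahead of the robot, y to its left, z up, the work surface at z = 0. Lengths are in mm, angles in rad, forces in N, time in s.
With the tool pointing down it reaches from about 300 to 850 mm from the base axis. Payload 4.2 kg.
Tool frame: the origin (TCP) lies on the centre line of the jaws, within the pads' length; the fingertips stand tip_extent ahead of it and the grasp point (between the pads) lies 2 mm behind it (tip_extent is the distance from the TCP to the fingertips, in mm); z points along the fingers, y is the line along which they close (so a half turn about z gives the same grasp; the last joint's range is limited). The gripper opens to 91 mm and grips with 3 to 60 N. Pads are 32 mm wide; open, the fingers measure 118 mm over their backs; the gripper's body (76 mm by 178 mm) begins 60 mm behind the grasp point.
Start: joints at [1.11, 0.32, 1.565, -0, 1.257, -0.02], TCP at [245.335, 520.05, 230.976] pointing down, gripper open.
Joint ranges: [-3.11, 3.11], [-0.84, 2.01], [0.21, 2.61], [-1.34, 4.49], [0.05, 2.63], [-2.56, 2.56]. Speed limits (rad/s): [2.57, 2.57, 3.14, 3.14, 3.14, 3.14].

## Interface

Orientations are given as a rotation vector (axis times angle).
In Python, from plant import * gives the robot as it stands.
- The arm moves only by the tool servo_tool, never from a script. Its argument "increments" is a list of rows, each a list of 3 entries, a list of its own where there are three numbers: the turn, a rotation vector about the tool's x, y, z normalised to -1 to 1, where 1 is 6 degrees, then the shift along the tool's x, y, z normalised to -1 to 1, where 1 is 0.04 m, then the opening, from 0 (shut) to 1 (fully open). A call has 1 to 5 rows; each row shifts and turns the commanded pose from where the row before left it, along the tool's axes as they then stand; what a row does not reach is not made up. A row lasts 1/12 s, in which the tool goes at most 41.7 mm and 7.16 degrees, less where a joint would pass 70% of its speed; a pose out of reach is approached as far as the arm can. A call with a number of a shift or a turn outside -1 to 1 is refused whole. A call with a gripper value outside its range is refused whole. The fingers move at their own pace and stop on an object; "grip_force" is the grip in N (left out, the last holds). Time passes only in rows, so rows that do not move let the fingers close. It gives the time, the measured TCP pose, the force, the opening and the grip force at its end, in the units of the state.
- get_state(): the state, without advancing time (a new reading comes with each control period).
- grab_frame(name): name is "scene" or "side" or "wrist"; returns (picture, depth): 400x640x3 uint8, red, green, blue; 400x640 float32, mm along the optical axis (not along the pixel's ray), 0 where there is no reading.
- camera_info(name): a dict with "intrinsics" (3x3 intrinsics, pixels), "cam_to_world" (4x4, takes a point from camera to world coordinates). Camera axes: x right, y down, z forward; pixel columns grow to the right and rows downward; lengths in mm; the calibration is good to about 2 mm. The wrist camera is an equidistant fisheye: a pixel r from the principal point sees the ray r / f radians off the axis. A picture is of the moment at which its call begins: read the wrist's pose just before it. camera_info takes no time and is no camera call; for the wrist camera it gives the pose at the moment of the call.
- job_done(): hands the job in; it is judged then, once.
The state is a dict: "clock": time; "qpos": joint angles; "qvel": joint speeds; "tau": joint torques, N m; "position": TCP position; "orientation": TCP orientation; "wrist_force": force on the tool from outside, world axes, zero at the start; "wrist_torque": the same for the moment, N m; "width": finger opening in mm; "gripper_force": force on a finger pad.
Only numpy, scipy, OpenCV 4.12 (cv2) and the standard library are available. Lean on these libraries where they do the work, as an engineer would, in place of code of your own. Each camera call takes 0.05 s, during which the arm holds its last target. There are 200 camera calls.

## Working session

There is one attempt and no reset: what is moved stays moved. The work goes in short steps, Python scripts to look and compute and a tool call to move; the robot and the scene stay as the last step left them, time stands still between calls to the robot, and variables do not carry over. Pictures are saved under pics/ and viewed, at most 10 in all, crops included, and the job is handed in when it is done.

Besides the shell and the picture viewer there is one more tool, called by a JSON object that holds its "method" and its "body", one argument or row to a line. servo_tool: Moves the arm, as the interface text tells. Its arguments: {"type":"object","properties":{"increments":{"type":"array","items":{"type":"array"}},"grip_force":{"type":"number"}},"required":["increments"]}

```bash
ls; mkdir -p pics; python3 - <<'E'
from plant import *
import cv2,numpy as np
s=get_state();print(s)
for n in ["scene","side"]:
    p,d=grab_frame(n);np.savez(f"pics/{n}0.npz",p=p,d=d);cv2.imwrite(f"pics/{n}0.png",p[:,:,::-1])
    c=camera_info(n);print(n,c)
E
```

```text
pics
{'clock': 0.0, 'qpos': array([ 1.11001803e+00,  3.20298776e-01,  1.56564956e+00, -4.37332240e-05,
        1.25739626e+00, -1.99630066e-02]), 'qvel': array([-0.00200427, -0.0007234 , -0.00071252,  0.00131582, -0.00027726,
       -0.00070458]), 'tau': array([-9.20671519e-04, -4.12463057e+01, -2.31965446e+01,  7.25851860e-02,
        4.58583457e-02, -1.26292921e-04]), 'position': array([245.12509722, 519.620694  , 230.12774808]), 'orientation': array([-6.86734992e-01, -3.06522848e+00,  2.68804609e-03]), 'wrist_force': array([0.84646419, 0.07328456, 0.10780972]), 'wrist_torque': array([-0.03643272,  0.03013422, -0.00207219]), 'gripper_force': 0.0, 'width': 90.94233316547702}
scene {'intrinsics': array([[452.85724054,   0.        , 324.56039081],
       [  0.        , 452.85724054, 201.90856838],
       [  0.        ,   0.        ,   1.        ]]), 'cam_to_world': array([[ 7.56539092e-01, -3.17370255e-01,  5.71773315e-01,
         1.36174248e+01],
       [-6.53926256e-01, -3.59939698e-01,  6.65450122e-01,
        -5.11023596e+02],
       [-5.39016029e-03, -8.77336614e-01, -4.79845195e-01,
         5.52079942e+02],
       [ 0.00000000e+00,  0.00000000e+00,  0.00000000e+00,
         1.00000000e+00]])}
side {'intrinsics': array([[436.52058478,   0.        , 310.41393234],
       [  0.        , 436.52058478, 192.41868601],
       [  0.        ,   0.        ,   1.        ]]), 'cam_to_world': array([[-9.78297822e-01, -1.03737376e-01,  1.79365351e-01,
         4.06327353e+02],
       [-2.06541188e-01,  4.19054637e-01, -8.84157197e-01,
         9.06263090e+02],
       [ 1.65562653e-02, -9.02015392e-01, -4.31386279e-01,
         5.15329742e+02],
       [ 0.00000000e+00,  0.00000000e+00,  0.00000000e+00,
         1.00000000e+00]])}
```

View pics/scene0.png

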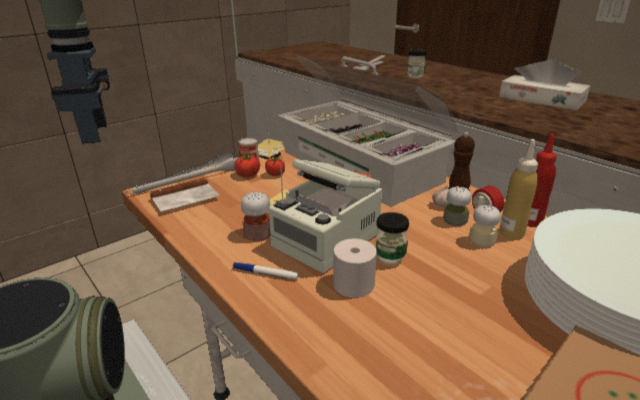

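View pics/side0.png

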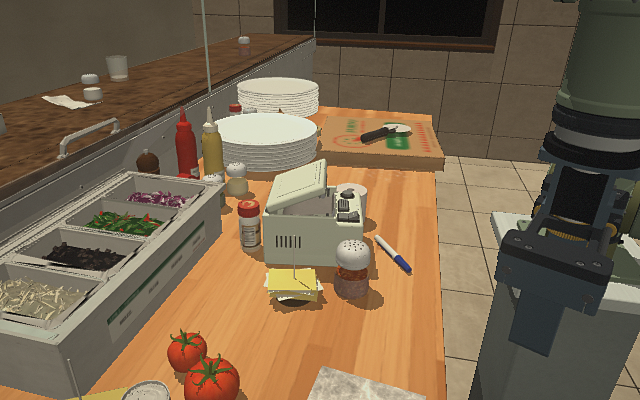

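The scene view shows the printer at about (325,215), with the shaker to its left (257,215), marker at (265,271), roll (355,267) and olive jar (392,240). The side view shows the cover ajar, hinged at the back left, with the spike (292,287) and shaker (352,268) beside it. Next I zoom in and use depth to locate the deck.

```bash
cat > h.py <<'E'
import numpy as np,cv2
from plant import *
def cloud(n,d):
    c=camera_info(n);K=c["intrinsics"];T=c["cam_to_world"]
    v,u=np.mgrid[:d.shape[0],:d.shape[1]]
    P=np.stack([(u-K[0,2])/K[0,0]*d,(v-K[1,2])/K[1,1]*d,d],-1)
    return P@T[:3,:3].T+T[:3,3]
def onplane(n,u,v,z):
    c=camera_info(n);K=c["intrinsics"];T=c["cam_to_world"]
    r=T[:3,:3]@np.array([(u-K[0,2])/K[0,0],(v-K[1,2])/K[1,1],1]);o=T[:3,3]
    return o+r*(z-o[2])/r[2]
E
python3 - <<'E'
from h import *
f=np.load("pics/scene0.npz");p,d=f["p"],f["d"];W=cloud("scene",d)
cv2.imwrite("pics/crop0.png",cv2.resize(p[150:275,255:395][:,:,::-1],None,fx=5,fy=4.8,interpolation=cv2.INTER_CUBIC)[:600])
f2=np.load("pics/side0.npz");W2=cloud("side",f2["d"])
A=np.concatenate([W[160:265,260:390].reshape(-1,3),W2[150:275,255:375].reshape(-1,3)])
for lo,hi in [(101,107),(20,90),(107,120),(120,200)]:
    m=(A[:,2]>lo)&(A[:,2]<hi);print(lo,m.sum(),np.percentile(A[m],[2,50,98],axis=0).round())
for n,Wn,sl in [("scene",W,np.s_[160:265,260:390]),("side",W2,np.s_[150:275,255:375])]:
    B=Wn[sl].reshape(-1,3);m=abs(B[:,2]-104)<2.5
    r=cv2.minAreaRect(B[m][:,:2].astype(np.float32));print(n,m.sum(),r,cv2.boxPoints(r).round())
E
```

```text
101 2973 [[459.  39. 101.]
 [530. 120. 104.]
 [707. 202. 107.]]
20 11289 [[ 450. -378.   22.]
 [ 544.  117.   60.]
 [ 775.  404.   89.]]
107 2058 [[466.  41. 107.]
 [523. 144. 112.]
 [746. 206. 118.]]
120 3550 [[528.  46. 127.]
 [571. 131. 160.]
 [650. 204. 180.]]
scene 1471 ((613.9625244140625, 169.8837890625), (324.02215576171875, 238.27481079101562), 8.45804500579834) [[436. 264.]
 [471.  28.]
 [792.  76.]
 [757. 312.]]
side 1260 ((537.7173461914062, 157.58108520507812), (233.16424560546875, 194.70904541015625), 30.425479888916016) [[388. 182.]
 [486.  15.]
 [688. 133.]
 [589. 301.]]
```

View pics/crop0.png

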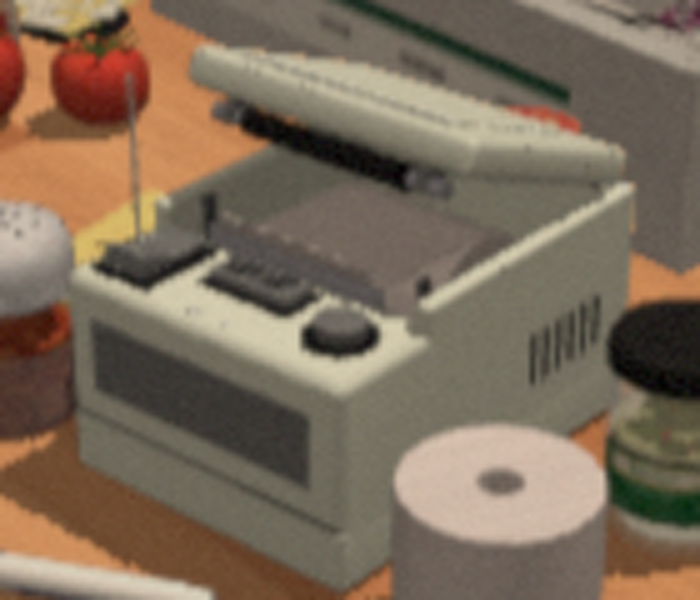

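The crop shows the deck: rocker at crop (152,255), key (260,282), feed button (340,328), cover raised behind. I'll compute positions from these dark blobs.

```bash
python3 - <<'E'
from h import *
px=lambda x,y:(255+(x-2)/5,150+(y-2)/4.8)
f=onplane("scene",*px(340,327),114);r=onplane("scene",*px(152,252),111);k=onplane("scene",*px(262,277),111)
print(f,k,r);v=(r-f)[:2];print(np.linalg.norm(v),np.arctan2(-v[0],v[1]))
for nm,x,y in [("FL",75,278),("FR",343,390)]: print(nm,onplane("scene",*px(x,y),104))
for n,sl in [("scene",np.s_[160:265,260:390]),("side",np.s_[150:275,255:375])]:
    F=np.load(f"pics/{n}0.npz");p=F["p"];W=cloud(n,F["d"])
    m=np.zeros(p.shape[:2],np.uint8);m[sl]=1
    m&=((p.max(2)<95)&(W[:,:,2]>104)&(W[:,:,2]<120)&(abs(W[:,:,0]-500)<60)).astype(np.uint8)
    N,L,S,C=cv2.connectedComponentsWithStats(m)
    for i in range(1,N):
        if S[i,4]>25: print(n,S[i],C[i],np.median(W[L==i],0),W[L==i].min(0),W[L==i].max(0))
E
```

```text
[492.03038109  51.75355368 114.        ] [498.43901042 106.88225283 111.        ] [478.46439144 153.23251834 111.        ]
102.38171879720223 0.13289485494293546
FL [448.90933724 165.97332849 104.        ]
FR [472.87180384  27.8307569  104.        ]
scene [274 185  58  31 486] [303.00205761 203.76131687] [507.23628352 124.29879965 109.06087853] [459.04716116  65.85637607 104.06208515] [559.06604196 186.24365976 118.5507141 ]
scene [316 217  15   7  73] [322.67123288 220.45205479] [490.95468871  50.61538641 107.17168424] [482.86412942  42.67134124 104.22574943] [508.87403313  67.99471863 113.92036323]
side [340 193  14   6  58] [346.56896552 195.62068966] [497.73867125  68.91538987 107.1669493 ] [484.0894812   51.33324619 104.48123071] [512.40596345  75.51891021 112.89918537]
side [332 194   2  17  29] [332.44827586 201.37931034] [521.04828148 112.99732981 111.15168984] [515.58188217  75.62036031 109.2735737 ] [527.74878084 145.81146112 116.546602  ]
side [338 201  11  11  42] [342.23809524 208.5952381 ] [498.16441971 130.31614695 105.90585209] [486.37314842  93.97281574 104.17698458] [511.86647376 135.59015569 110.1410922 ]
side [337 213  23  10 111] [348.31531532 218.67567568] [479.12818181 169.2454799  107.15267107] [459.63995416 146.2105268  104.2873427 ] [505.24257534 177.02537673 115.20430917]
```

{"method": "servo_tool", "body": {
  "increments": [
    [[0,0,0],[-0.83,-0.48,-0.3],0],
    [[0,0,0],[-0.83,-0.48,-0.3],0],
    [[0,0,0],[-0.83,-0.48,-0.3],0],
    [[0,0,0],[-0.83,-0.48,-0.3],0],
    [[0,0,0],[-0.83,-0.48,-0.3],0]
  ],
  "grip_force": 10
}}

```text
clock: 0.52
position: [354.9, 360.7, 291.1]
orientation: [-0.686, -3.066, 0.001]
wrist_force: [0.8, -0.1, 0.2]
width: 60.6
gripper_force: 0.0
```

{"method": "servo_tool", "body": {
  "increments": [
    [[0,0,0],[-0.83,-0.48,-0.1],0],
    [[0,0,0],[-0.83,-0.48,-0.1],0],
    [[0,0,0],[-0.83,-0.48,0],0],
    [[0,0,0],[-0.83,-0.48,0],0],
    [[0,0,0],[-0.83,-0.48,0],0]
  ]
}}

```text
clock: 0.93
position: [464.2, 202.9, 298.8]
orientation: [-0.687, -3.065, -0.0]
wrist_force: [0.4, 0.6, 0.5]
width: 27.6
gripper_force: 0.0
```

{"method": "servo_tool", "body": {
  "increments": [
    [[0,0,-1],[0,0,0],0],
    [[0,0,-1],[0,0,0],0],
    [[0,0,-1],[0,0,0],0],
    [[0,0,-1],[0,0,0],0],
    [[0,0,-1],[0,0,0],0]
  ]
}}

```text
clock: 1.35
position: [463.5, 204.4, 298.5]
orientation: [0.137, -3.138, 0.0]
wrist_force: [0.0, 1.0, 0.6]
width: 0.3
gripper_force: 0.0
```

```bash
python3 - <<'E'
from h import *
from scipy.spatial.transform import Rotation as R
import plant;print([x for x in dir(plant) if not x.startswith('_')])
s=get_state();print(s['clock'],s['position'],R.from_rotvec(s['orientation']).as_matrix().round(3),s['width'],s['wrist_force'])
c=camera_info("wrist");print(c)
p,d=grab_frame("wrist");np.savez("pics/w1.npz",p=p,d=d,K=c["intrinsics"],T=c["cam_to_world"]);cv2.imwrite("pics/w1.png",p[:,:,::-1])
E
```

```text
['Unreachable', 'camera_info', 'get_state', 'grab_frame', 'job_done', 'tip_extent']
1.35 [463.54636111 204.4300977  298.46715211] [[-0.996 -0.087 -0.001]
 [-0.087  0.996 -0.   ]
 [ 0.001 -0.    -1.   ]] 0.2893569040944184 [0.04253124 1.0463509  0.63383351]
{'intrinsics': array([[309.70691629,   0.        , 319.83115183],
       [  0.        , 309.70691629, 199.21275788],
       [  0.        ,   0.        ,   1.        ]]), 'cam_to_world': array([[-8.77444205e-02,  9.55404119e-01,  2.81964334e-01,
         3.83029167e+02],
       [ 9.96141843e-01,  8.45910189e-02,  2.33621067e-02,
         1.97602472e+02],
       [-1.53139736e-03,  2.82926366e-01, -9.59140410e-01,
         4.51865961e+02],
       [ 0.00000000e+00,  0.00000000e+00,  0.00000000e+00,
         1.00000000e+00]])}
```

View pics/w1.png

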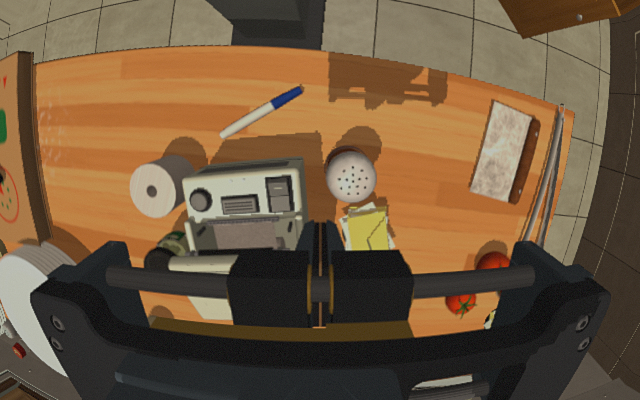

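The wrist view shows the deck clearly: feed button (200,201), key (239,205), rocker (280,194); cover's raised front edge at about (200,263).

```bash
cat >> h.py <<'E'
def fish(K,T,u,v,z):
    x,y=(u-K[0,2])/K[0,0],(v-K[1,2])/K[1,1];t=np.hypot(x,y)
    r=T[:3,:3]@np.array([np.sin(t)*x/t,np.sin(t)*y/t,np.cos(t)]);o=T[:3,3]
    return o+r*(z-o[2])/r[2]
E
python3 - <<'E'
from h import *
import plant;print(plant.tip_extent if not callable(plant.tip_extent) else plant.tip_extent())
F=np.load("pics/w1.npz");p,K,T=F["p"],F["K"],F["T"]
m=np.zeros((400,640),np.uint8);m[170:218,184:300]=(p[170:218,184:300].max(2)<110)
N,L,S,C=cv2.connectedComponentsWithStats(m)
for i in range(1,N):
    if S[i,4]>40: print(S[i],C[i],[fish(K,T,*C[i],z).round(1) for z in (108,111,114)])
cv2.imwrite("pics/w1c.png",cv2.resize(p[150:290,160:320][:,:,::-1],None,fx=4.25,fy=4.25,interpolation=cv2.INTER_CUBIC))
E
```

```text
17.0
[184 170  78   8 313] [211.1341853  172.07028754] [array([462.2,  75.3, 108. ]), array([461.5,  76.4, 111. ]), array([460.8,  77.5, 114. ])]
[265 175  29  38 548] [279.84671533 190.2080292 ] [array([477.4, 159. , 108. ]), array([476.6, 159.4, 111. ]), array([475.7, 159.7, 114. ])]
[190 188  22  24 240] [202.10416667 198.04166667] [array([495.3,  63.2, 108. ]), array([494.3,  64.4, 111. ]), array([493.3,  65.6, 114. ])]
[221 194  39  20 280] [242.275      201.39285714] [array([494.9, 114.6, 108. ]), array([493.9, 115.4, 111. ]), array([493. , 116.1, 114. ])]
[224 201  28   7 113] [238.05309735 204.15929204] [array([498.8, 109.4, 108. ]), array([497.8, 110.2, 111. ]), array([496.8, 111. , 114. ])]
[226 208  27   4  53] [238.75471698 209.05660377] [array([504.9, 110.4, 108. ]), array([503.9, 111.1, 111. ]), array([502.8, 111.9, 114. ])]
[253 212  47   6  82] [279.15853659 216.06097561] [array([509.1, 159.8, 108. ]), array([508. , 160.1, 111. ]), array([506.9, 160.5, 114. ])]
```

View pics/w1c.png

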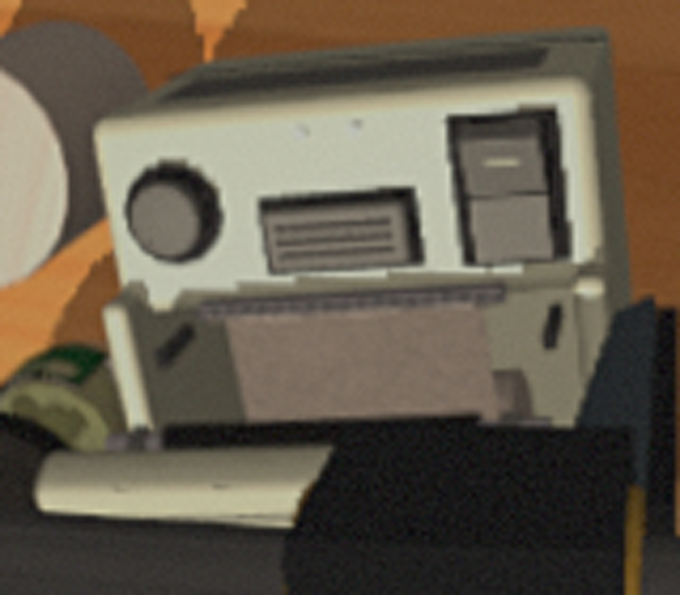

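```bash
python3 - <<'E'
from h import *
F=np.load("pics/w1.npz");K,T=F["K"],F["T"]
q=lambda x,y,z:fish(K,T,160+(x-1.6)/4.25,150+(y-1.6)/4.25,z)
pts=[((167,217,114),(-68,-50)),((505,194,109),(-68,50)),((340,234,111),(-59,0))]
for n in (-1,):
    w=np.array([q(*a)[:2] for a,_ in pts]);b=np.array([b for _,b in pts],float)
    print(w.round(1))
    wc,bc=w.mean(0),b.mean(0);H=(b-bc).T@(w-wc);psi=np.arctan2(H[0,1]-H[1,0],H[0,0]+H[1,1])
    Rm=np.array([[np.cos(psi),-np.sin(psi)],[np.sin(psi),np.cos(psi)]]);o=wc-Rm@bc
    print(psi,o,(w-(b@Rm.T+o)).round(1))
for x,y in [(0,0),(-86,50),(-68,-50)]: print((x,y),Rm@[x,y]+o)
E
```

```text
[[497.   61.3]
 [483.3 157.8]
 [498.3 112.2]]
0.14259344290106984 [557.20878621 119.66265027] [[-0.   0.8]
 [ 0.5 -1.7]
 [-0.5  0.9]]
(0, 0) [557.20878621 119.66265027]
(-86, 50) [464.97608448 156.93366758]
(-68, -50) [497.00446945  60.50658344]
```

{"method": "servo_tool", "body": {
  "increments": [
    [[0,0,0],[-0.68,-0.8,0],0],
    [[0,0,0],[-0.68,-0.8,0],0],
    [[0,0,0],[-0.68,-0.8,0],0],
    [[0,0,-0.53],[0,0,0.8],0],
    [[0,0,0],[0,0,0.5],0]
  ]
}}

```text
clock: 1.82
position: [553.4, 114.7, 245.1]
orientation: [0.211, -3.134, 0.0]
wrist_force: [-0.6, 0.3, -1.1]
width: 0.2
gripper_force: 0.0
```

{"method": "servo_tool", "body": {
  "increments": [
    [[0,0,0],[0,0,0.4],0],
    [[0,0,0],[0,0,0.4],0],
    [[0,0,0],[0,0,0.3],0]
  ]
}}

```text
clock: 2.07
position: [551.5, 116.2, 201.0]
orientation: [0.213, -3.132, 0.0]
wrist_force: [-0.5, 0.2, -0.4]
width: 0.4
gripper_force: 0.0
```

{"method": "servo_tool", "body": {
  "increments": [
    [[0,0,0],[0,0,0.25],0],
    [[0,0,0],[0,0,0.25],0],
    [[0,0,0],[0,0,0.2],0],
    [[0,0,0],[0,0,0],0]
  ]
}}

```text
clock: 2.4
position: [551.5, 116.5, 173.3]
orientation: [0.216, -3.132, 0.0]
wrist_force: [-1.4, -0.5, -0.4]
width: 0.5
gripper_force: 0.0
```

{"method": "servo_tool", "body": {
  "increments": [
    [[0,0,0],[0,0,0.15],0],
    [[0,0,0],[0,0,0.15],0],
    [[0,0,0],[0,0,0],0]
  ]
}}

```text
clock: 2.65
position: [552.5, 116.6, 162.5]
orientation: [-0.217, 3.134, 0.0]
wrist_force: [0.7, 0.6, 1.0]
width: 0.5
gripper_force: 0.5
```

{"method": "servo_tool", "body": {
  "increments": [
    [[0,0,0],[0,0,0.1],0],
    [[0,0,0],[0,0,0.1],0],
    [[0,0,0],[0,0,0],0]
  ]
}}

```text
clock: 2.9
position: [551.9, 116.5, 154.3]
orientation: [0.217, -3.133, 0.0]
wrist_force: [0.3, 0.2, 0.6]
width: -0.0
gripper_force: 0.0
```

{"method": "servo_tool", "body": {
  "increments": [
    [[0,0,0],[0,0,0.06],0],
    [[0,0,0],[0,0,0],0],
    [[0,0,0],[0,0,0],0]
  ]
}}

```text
clock: 3.15
position: [552.5, 116.6, 153.3]
orientation: [-0.217, 3.133, 0.0]
wrist_force: [-1.5, -0.7, 5.7]
width: 0.7
gripper_force: 2.5
```

{"method": "servo_tool", "body": {
  "increments": [
    [[0,0,0],[0,0,0.04],0],
    [[0,0,0],[0,0,0.04],0],
    [[0,0,0],[0,0,0.0],0],
    [[0,0,0],[0,0,0],0]
  ]
}}

```text
clock: 3.48
position: [552.6, 116.6, 153.0]
orientation: [-0.217, 3.131, 0.001]
wrist_force: [-6.0, -1.4, 20.8]
width: 0.3
gripper_force: 10.5
```

```bash
python3 - <<'E'
from h import *
p,d=grab_frame("side");np.savez("pics/side1.npz",p=p,d=d)
cv2.imwrite("pics/side1.png",cv2.resize(p[130:290,230:400][:,:,::-1],None,fx=3.5,fy=3.5,interpolation=cv2.INTER_CUBIC))
E
```

```text
(no output)
```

View pics/side1.png

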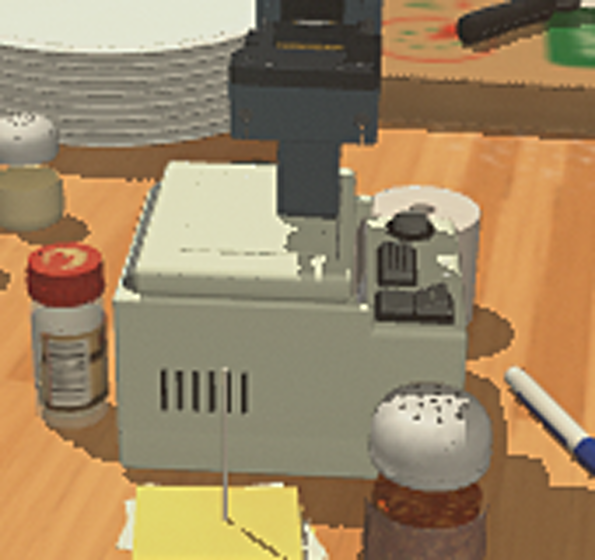

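Cover is flat and shut (stop at tip z = 136). Lift and take a closer wrist look at the deck.

{"method": "servo_tool", "body": {
  "increments": [
    [[0,0,0],[0,0,-0.5],0],
    [[0,0,0],[0,0,-0.6],0],
    [[0,0,0],[0,0,-0.6],0],
    [[0,0,0],[0,0,0],0]
  ]
}}

```text
clock: 3.87
position: [554.9, 117.1, 222.0]
orientation: [-0.216, 3.124, 0.002]
wrist_force: [0.4, -0.4, 0.8]
width: 0.4
gripper_force: 0.0
```

```bash
python3 - <<'E'
from h import *
c=camera_info("wrist");p,d=grab_frame("wrist");np.savez("pics/w2.npz",p=p,d=d,K=c["intrinsics"],T=c["cam_to_world"])
print(c["cam_to_world"].round(2))
cv2.imwrite("pics/w2.png",p[:,:,::-1])
E
```

```text
[[-1.4000e-01  9.5000e-01  2.9000e-01  4.7327e+02]
 [ 9.9000e-01  1.3000e-01  4.0000e-02  1.0581e+02]
 [-0.0000e+00  2.9000e-01 -9.6000e-01  3.7454e+02]
 [ 0.0000e+00  0.0000e+00  0.0000e+00  1.0000e+00]]
```

View pics/w2.png

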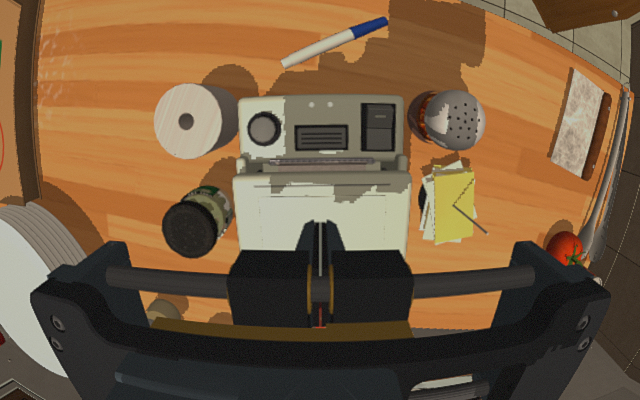

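The shut cover fills (234–412, 172–250); button at (264,129), key (321,138), rocker (378,127).

```bash
python3 - <<'E'
from h import *
from scipy.spatial.transform import Rotation as R
F=np.load("pics/w2.npz");K,T=F["K"],F["T"]
w=np.array([fish(K,T,264,128.5,114),fish(K,T,378,126,109),fish(K,T,321,138,111)])[:,:2]
b=np.array([(-68,-50),(-68,50),(-59,0)],float)
wc,bc=w.mean(0),b.mean(0);H=(b-bc).T@(w-wc);psi=np.arctan2(H[0,1]-H[1,0],H[0,0]+H[1,1])
Rm=np.array([[np.cos(psi),-np.sin(psi)],[np.sin(psi),np.cos(psi)]]);o=wc-Rm@bc
print(psi,o,w.round(1),(w-(b@Rm.T+o)).round(1))
s=get_state();Rt=R.from_rotvec(s['orientation']).as_matrix();P=s['position'];print(P,Rt.round(3))
for x,y,z in [(-87,50,150),(-68,-50,150)]:
    t=np.r_[Rm@[x,y]+o,z];print((x,y),t,"tool shift mm",(Rt.T@(t-P)).round(1))
E
```

```text
0.15750085023323254 [556.90731782 119.81913134] [[497.1  61.3]
 [481.7 157.3]
 [499.3 110.2]] [[-0.5  1.5]
 [-0.2 -1.2]
 [ 0.7 -0.3]]
[553.81389523 116.80627229 219.65322773] [[-0.99  -0.138  0.006]
 [-0.138  0.99   0.001]
 [-0.006  0.    -1.   ]]
(-87, 50) [463.14164835 155.55425734 150.        ] tool shift mm [84.9 50.9 69.2]
(-68, -50) [497.59152147  59.77218051 150.        ] tool shift mm [ 64.  -48.8  69.3]
```

{"method": "servo_tool", "body": {
  "increments": [
    [[0,0,0],[0.7,0.425,0],0],
    [[0,0,0],[0.7,0.425,0],0],
    [[0,0,0],[0.725,0.425,0.3],0],
    [[0,0,0],[0,0,0.8],0],
    [[0,0,0],[0,0,0.6],0]
  ]
}}

```text
clock: 4.33
position: [458.6, 155.7, 147.6]
orientation: [0.22, -3.133, 0.0]
wrist_force: [-0.6, -0.7, -0.1]
width: 0.5
gripper_force: 0.0
```

{"method": "servo_tool", "body": {
  "increments": [
    [[0,0,0],[0,0,0.2],0],
    [[0,0,0],[0,0,0],0],
    [[0,0,0],[0,0,0],0]
  ]
}}

```text
clock: 4.58
position: [461.3, 155.3, 141.1]
orientation: [0.217, -3.133, 0.0]
wrist_force: [0.7, 0.4, -0.2]
width: 0.9
gripper_force: 0.0
```

{"method": "servo_tool", "body": {
  "increments": [
    [[0,0,0],[0,0,0.15],0],
    [[0,0,0],[0,0,0.1],0],
    [[0,0,0],[0,0,0.05],0],
    [[0,0,0],[0,0,0],0]
  ]
}}

```text
clock: 4.92
position: [461.1, 155.2, 129.2]
orientation: [-0.217, 3.134, 0.0]
wrist_force: [0.2, 1.1, -0.4]
width: 0.6
gripper_force: 0.0
```

{"method": "servo_tool", "body": {
  "increments": [
    [[0,0,0],[0,0,0.05],0],
    [[0,0,0],[0,0,0.025],0],
    [[0,0,0],[0,0,0],0],
    [[0,0,0],[0,0,0],0]
  ]
}}

```text
clock: 5.25
position: [461.5, 155.4, 127.9]
orientation: [-0.217, 3.132, 0.001]
wrist_force: [-3.1, -0.0, 9.1]
width: 0.3
gripper_force: 4.8
```

{"method": "servo_tool", "body": {
  "increments": [
    [[0,0,0],[0,0,0.04],0],
    [[0,0,0],[0,0,0],0],
    [[0,0,0],[0,0,0],0],
    [[0,0,0],[0,0,0],0]
  ]
}}

```text
clock: 5.58
position: [461.5, 155.4, 127.7]
orientation: [-0.217, 3.132, 0.001]
wrist_force: [-5.7, -1.6, 19.7]
width: 0.5
gripper_force: 9.6
```

{"method": "servo_tool", "body": {
  "increments": [
    [[0,0,0],[0,0,-0.4],0],
    [[0,0,0],[0,0,-0.7],0],
    [[0,0,0],[0,0,-0.7],0],
    [[0,0,0],[0,-0.7,0],0],
    [[0,0,0],[0,-0.7,0],0]
  ]
}}

```text
clock: 6.0
position: [470.1, 100.3, 198.9]
orientation: [-0.221, 3.128, 0.001]
wrist_force: [-0.5, 0.8, -0.4]
width: 0.4
gripper_force: 0.0
```

```bash
python3 - <<'E'
from h import *
p,d=grab_frame("side")
cv2.imwrite("pics/side2.png",cv2.resize(p[160:260,260:390][:,:,::-1],None,fx=5,fy=5,interpolation=cv2.INTER_CUBIC))
E
```

```text
(no output)
```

View pics/side2.png

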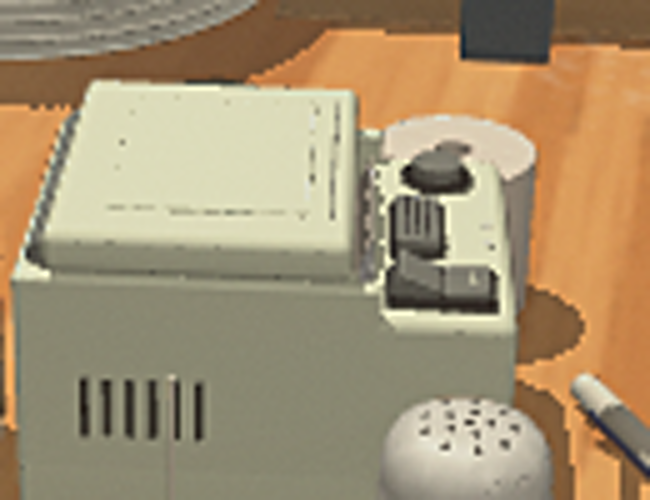

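The rocker now stands on (its back end is up) and the cover is shut. Next, the feed button.

{"method": "servo_tool", "body": {
  "increments": [
    [[0,0,0],[-0.25,-0.55,0],0],
    [[0,0,0],[-0.25,-0.55,0],0],
    [[0,0,0],[0,0,0.7],0],
    [[0,0,0],[0,0,0.6],0],
    [[0,0,0],[0,0,0],0]
  ]
}}

```text
clock: 6.47
position: [491.7, 58.4, 140.9]
orientation: [0.215, -3.125, 0.0]
wrist_force: [-0.4, 0.2, -0.2]
width: 0.2
gripper_force: 0.0
```

{"method": "servo_tool", "body": {
  "increments": [
    [[0,0,0],[0,0,0],0],
    [[0,0,0],[0,0,0],0]
  ]
}}

```text
clock: 6.63
position: [495.4, 59.3, 145.8]
orientation: [-0.217, 3.132, 0.0]
wrist_force: [-0.7, -0.3, 0.3]
width: 0.5
gripper_force: 0.0
```

{"method": "servo_tool", "body": {
  "increments": [
    [[0,0,0],[0,0,0.2],0],
    [[0,0,0],[0,0,0.15],0],
    [[0,0,0],[0,0,0.1],0],
    [[0,0,0],[0,0,0.03],0],
    [[0,0,0],[0,0,0],0]
  ]
}}

```text
clock: 7.05
position: [495.3, 59.3, 127.3]
orientation: [-0.217, 3.132, 0.001]
wrist_force: [-2.7, 0.3, 10.5]
width: 0.8
gripper_force: 5.4
```

{"method": "servo_tool", "body": {
  "increments": [
    [[0,0,0],[0,0,0],0],
    [[0,0,0],[0,0,0],0]
  ]
}}

```text
clock: 7.22
position: [495.3, 59.4, 127.3]
orientation: [-0.217, 3.131, 0.001]
wrist_force: [-1.4, -0.1, 10.6]
width: 0.3
gripper_force: 5.5
```

Fully down at over 10 N; hold for about two seconds.

{"method": "servo_tool", "body": {
  "increments": [
    [[0,0,0],[0,0,0.01],0],
    [[0,0,0],[0,0,0],0],
    [[0,0,0],[0,0,0],0],
    [[0,0,0],[0,0,0],0],
    [[0,0,0],[0,0,0],0]
  ]
}}

```text
clock: 7.63
position: [495.4, 59.4, 127.3]
orientation: [-0.217, 3.131, 0.001]
wrist_force: [-3.4, -0.7, 13.3]
width: 0.7
gripper_force: 6.6
```

{"method": "servo_tool", "body": {
  "increments": [
    [[0,0,0],[0,0,0],0],
    [[0,0,0],[0,0,0],0],
    [[0,0,0],[0,0,0],0],
    [[0,0,0],[0,0,0],0],
    [[0,0,0],[0,0,0],0]
  ]
}}

```text
clock: 8.05
position: [495.4, 59.4, 127.3]
orientation: [-0.217, 3.131, 0.001]
wrist_force: [-3.0, 0.3, 13.3]
width: 0.4
gripper_force: 6.6
```

{"method": "servo_tool", "body": {
  "increments": [
    [[0,0,0],[0,0,0],0],
    [[0,0,0],[0,0,0],0],
    [[0,0,0],[0,0,0],0],
    [[0,0,0],[0,0,0],0],
    [[0,0,0],[0,0,0],0]
  ]
}}

```text
clock: 8.47
position: [495.4, 59.4, 127.3]
orientation: [-0.217, 3.131, 0.001]
wrist_force: [-3.1, -0.6, 12.9]
width: 0.7
gripper_force: 6.6
```

{"method": "servo_tool", "body": {
  "increments": [
    [[0,0,0],[0,0,0],0],
    [[0,0,0],[0,0,0],0],
    [[0,0,0],[0,0,0],0],
    [[0,0,0],[0,0,0],0],
    [[0,0,0],[0,0,0],0]
  ]
}}

```text
clock: 8.88
position: [495.4, 59.3, 127.3]
orientation: [-0.217, 3.131, 0.001]
wrist_force: [-3.1, 0.4, 13.1]
width: 0.6
gripper_force: 6.6
```

{"method": "servo_tool", "body": {
  "increments": [
    [[0,0,0],[0,0,0],0],
    [[0,0,0],[0,0,0],0],
    [[0,0,0],[0,0,0],0]
  ]
}}

```text
clock: 9.13
position: [495.4, 59.4, 127.2]
orientation: [-0.217, 3.131, 0.001]
wrist_force: [-2.5, 1.3, 14.7]
width: 0.2
gripper_force: 6.6
```

{"method": "servo_tool", "body": {
  "increments": [
    [[0,0,0],[0,0,-0.4],0],
    [[0,0,0],[0,0,-0.7],0],
    [[0,0,0],[0,0,-0.7],0],
    [[0,0,0],[0,0,-0.7],0],
    [[0,0,0],[0,0,0],0]
  ]
}}

```text
clock: 9.55
position: [497.6, 59.4, 230.6]
orientation: [-0.217, 3.123, 0.0]
wrist_force: [0.7, 0.2, 0.7]
width: 0.3
gripper_force: 0.0
```

{"method": "servo_tool", "body": {
  "increments": [
    [[0,0,0],[0,0,0],0],
    [[0,0,0],[0,0,0],0],
    [[0,0,0],[0,0,0],0]
  ]
}}

```text
clock: 9.8
position: [493.6, 59.0, 223.7]
orientation: [0.217, -3.131, -0.0]
wrist_force: [-0.6, -0.5, -0.2]
width: 0.3
gripper_force: 0.0
```

```bash
python3 - <<'E'
from h import *
p,d=grab_frame("side")
cv2.imwrite("pics/side3.png",cv2.resize(p[130:310,240:400][:,:,::-1],None,fx=3.3,fy=3.3,interpolation=cv2.INTER_CUBIC))
E
```

```text
(no output)
```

View pics/side3.png

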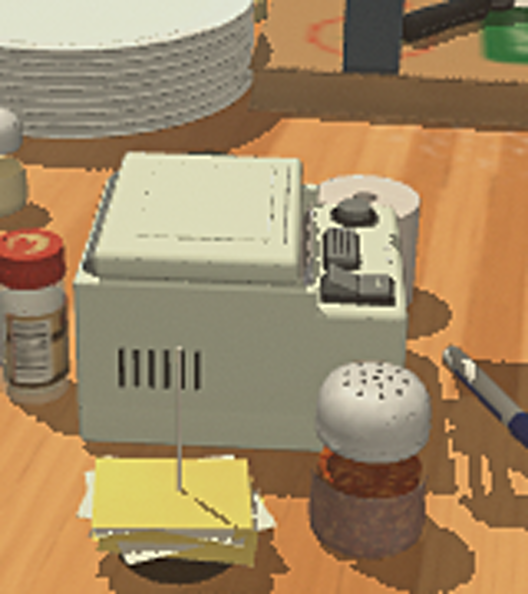

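The cover is shut, the rocker is on, the button is up and the things round the printer haven't moved. Handing in.

```bash
python3 -c "
from plant import *
print(job_done())"
```

```text
the job is handed in; nothing more can be done
None
```

I pressed the cover down until it latched, tipped the power rocker on, held the feed button down for about two seconds and let go, then handed the job in at about 10 s; the last picture showed everything in place, but the hand-in returned no verdict.

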